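# Load a reference cell into its pocket and lock the clamp

### The arm

A 6-joint arm with a two-finger parallel gripper is mounted at the origin on the work surface. World frame = base frame: x ahead of the robot, y to its left, z up, the work surface at z = 0. Lengths are in m, angles in rad, forces in N, time in s.
With the tool pointing down it reaches from about 0.25 to 0.775 m from the base axis. Payload 4 kg.
Tool frame: the origin (TCP) lies between the finger pads; the fingertips stand 17 mm ahead of it and the grasp point (between the pads) lies 2 mm behind it; y points along the fingers, z is the direction in which the jaws open and shut, and the axes are right-handed (so a half turn about y gives the same grasp; the last joint's range is limited). The gripper opens to 94 mm and grips with 3 to 60 N. Pads are 16 mm wide; open, the fingers measure 119 mm over their backs; the gripper's body (75 mm by 177 mm) begins 78 mm behind the grasp point.
Start: joints at [-1.345, 0.087, 1.371, -0, 1.684, -0.103], TCP at [0.178, -0.521, 0.223] pointing down, gripper open.
Joint ranges: [-3.1, 3.1], [-0.76, 2.03], [0.27, 2.55], [-1.08, 4.22], [0.17, 2.65], [-2.57, 2.57]. Speed limits (rad/s): [2.79, 2.79, 3.14, 3.14, 3.14, 3.14].

### API

Orientations are given as a rotation vector (axis times angle).
In Python, from rig import arm, grab_frame, get_calibration, spotter gives the robot as it stands.
- The arm moves only by the tool arm_command, never from a script. Its argument "targets" is one flat list of numbers, 5 for each row, row after row: the closure in counts, from 0 (fully open) to 255 (shut), then the shift along the tool's x, y, z in cm, then the turn about the tool's y in units of 6 degrees (1.0 is 6 degrees). A call has 1 to 10 rows; each row is the pose to reach, as a shift and turn from the pose commanded when the call began, along the tool's axes at that moment; what a row does not reach only later rows make up. A row lasts 1/10 s, in which the tool goes at most 50 mm and 8.59 degrees, less where a joint would pass 70% of its speed; a pose out of reach is approached as far as the arm can. A call with a gripper value outside its range is refused whole. The fingers move at their own pace and stop on an object; "force" is the grip in N (left out, the last holds). Time passes only in rows, so rows that repeat a pose let the fingers close. It gives the time, the measured TCP pose, the force and the opening at its end, in the units of the state.
- arm.get_state(): the state, without advancing time (a new reading comes with each control period).
- grab_frame(name): name is "side" or "top"; returns the picture (384x512x3 uint8, red, green, blue); there is no depth.
- get_calibration(name): a dict with "intrinsics" (3x3 intrinsics, pixels), "k1" (the pictures are not rectified: a ray, as slopes to the right and down, at radius r is drawn at 1 + k1 r^2 times it, then the intrinsics apply), "R" (3x3) and "t" (3): a world point X has camera coordinates R X + t. Camera axes: x right, y down, z forward; pixel columns grow to the right and rows downward; lengths in m; the calibration is good to about 2 mm. A picture is of the moment at which its call begins. get_calibration takes no time and is no camera call.
- arm.job_done(): hands the job in, once; it reports no verdict.
Trained networks look in the newest picture that a camera, given by its name, has taken for a name from the list of things; names that differ only in an ending like _2 or _b are one class to them, and where a whole thing is asked for, a point or a joint stands for the part that bears it (a point fixed in the world has none). Each returns a list of dicts, best first, with "conf" (0 to 1); they miss things now and then, are a little off and sometimes report something else, mostly with a low value. They report only what shows in the picture. A call takes as long as a camera call. They do not tell look-alikes from the thing itself.
- spotter.find_in(camera, label): "uv" ([column, row] in pixels, amid what is visible of it).
- spotter.place_of(camera, label): "uv" ([column, row] in pixels: a listed point, or the origin of a listed thing).
The state is a dict: "time": time; "qpos": joint angles; "joint_vel": joint speeds; "tau": joint torques, N m; "eef_pos": TCP position; "tcp_rot": TCP orientation; "force": force on the tool from outside, world axes, zero at the start; "moment": the same for the moment, N m; "width": opening from 0.0 (shut) to 1.0 (fully open).
Only numpy, scipy, OpenCV 4.12 (cv2) and the standard library are available. Lean on these libraries where they do the work, as an engineer would, in place of code of your own. Each camera call takes 0.05 s, during which the arm holds its last target. There are 200 camera calls.

### The job

On the solar-simulator bench, slide the blue reference cell over the white deck of its loading fixture, without lifting it off the deck, until it drops flat into the square pocket at the end of the fence. Only once it lies fully home, swing the red-knobbed clamp lever fully shut over it. Leave the lens cap, the mirror and the screwdriver where they are.

Things in the scene. Friction and masses are not known exactly. Their poses are not given: they have to be found in the camera images.
- fixture: Fixed loading fixture, 160 x 300 mm (its x, y) and 30 mm high: black base, flat white deck on top. Origin on the table; in its frame the deck spans x -105..55, y -155..145 mm, z = 30 mm. On the deck stand a black fence (far, +x edge) and a black stop wall, both 11 mm high; a square pocket is sunk in it before the stop wall.
- pocket (a point): Centre of the pocket floor (fixture frame 0, -70, 20 mm; same axes). Pocket: 73 mm in x (-36.5..36.5), 74 mm in y (-107..-33), 10 mm deep below the deck. Its +x side is in line with the inner face of the fence; the stop wall (13 mm thick) bounds it at y = -107 mm; on its -x and +y sides the edge is level with the deck.
- fence (a point): Middle of the fence's inner face at deck height (fixture frame 36.5, 12.5, 30 mm; same axes). The fence is straight along y, from y = -120 to 145 mm, 18.5 mm thick, 11 mm higher than the deck. A cell pushed against it is in line with the pocket.
- cell: The reference cell, a flat square blue metal block with a dark cell window on top: 70 x 70 x 22 mm, about 220 g, loose on the white deck, +y of the pocket. Origin: centre of its underside; z is up, x and y are along its sides. Any quarter turn of it fits the pocket. Seated, its top stands 12 mm above the deck.
- clamp (a joint): Angle of the clamp lever, rad: 0 is shut, at its stop, the lever lying along the fixture's +y across the pocket; it grows counter-clockwise seen from above as the lever swings aside, towards the fixture's -x (1.57), up to 1.9. It stays where it is left (about 1 N at the knob moves it).
- clamp_pivot (a point): The lever's upright turning axis at deck height (fixture frame 0, -135, 30 mm).
- clamp_knob (a point): Top centre of the red knob, an upright cylinder 18 mm in diameter, 51 to 80 mm above the table, standing on the steel lever 90 mm from the pivot axis. The lever is a flat bar 14 mm wide, 14 to 21 mm above the deck: it passes 2 mm above a seated cell and hits a cell that is not seated.
- lens_cap: Bystander: black lens cap, 54 mm diameter, 14 mm high, on the table. Origin at its underside.
- mirror: Bystander: black round mirror mount with a golden face, 56 mm diameter, 16 mm high, on the table. Origin at its underside.
- screwdriver: Bystander: screwdriver, 160 mm long, lying on the table beyond the fence.
Things that resemble listed ones, but are neither listed nor needed, are in the scene too. There is more than one size of the cell; the job needs the middle-sized.

How it is judged:
On the way, in this order (a step that is already met when the one before it is completed fails the run):
1. the cell lies flat in the pocket while the clamp lever is still open (horizontal distance between cell and pocket below 0.005 m and z of cell in the frame of pocket below 0.0025 m and angle between cell's own z axis and vertical below 0.04 rad and value of joint clamp above 0.9 rad), for 0.2 s.
2. the clamp lever is swung shut over the seated cell (horizontal distance between cell and pocket below 0.005 m and z of cell in the frame of pocket below 0.0025 m and angle between cell's own z axis and vertical below 0.04 rad and value of joint clamp below 0.08 rad), for 0.2 s.
At the end, for the whole second after the job is handed in: The cell rests in the pocket (within 5 mm of its centre, underside within 2.5 mm of its floor, level to 0.04 rad) and the clamp lever is shut over it (within 0.08 rad of its stop), and the cell is at rest (all of step 2 and linear speed of cell below 0.02 m/s); the robot touches nothing.
It fails at once if the cell is lifted more than 15 mm off the deck (z of cell in the frame of fixture above 0.045 m).
It fails at once if the lens cap is moved by more than 25 mm (distance of lens_cap from where it was at the start of the episode above 0.025 m).
It fails at once if the mirror is moved by more than 25 mm (distance of mirror from where it was at the start of the episode above 0.025 m).
It fails at once if the screwdriver is moved by more than 25 mm (distance of screwdriver from where it was at the start of the episode above 0.025 m).
It also fails if it takes over 61 s, if anything falls off the work surface, if the arm or the gripper's body presses on something with over 40 N, if the wrist force passes 120 N, or if a joint passes its speed limit or range.

## Working session

There is one attempt and no reset: what is moved stays moved. The work goes in short steps, Python scripts to look and compute and a tool call to move; the robot and the scene stay as the last step left them, time stands still between calls to the robot, and variables do not carry over. Pictures are saved under pics/ and viewed, about 8 in all and at most 12, crops included, and the job is handed in when it is done.

Besides the shell and the picture viewer there is one more tool, called after ">>>" as name(argument=value, ...), one argument or row to a line, values as JSON. arm_command: Moves the arm, as the interface text tells. Its arguments: {"type":"object","properties":{"targets":{"type":"array","items":{"type":"number"}},"force":{"type":"number"}},"required":["targets"]}

```bash
mkdir -p pics; ls; cat > h.py <<'E'
import numpy as np, cv2
from rig import arm, grab_frame, get_calibration, spotter
from scipy.spatial.transform import Rotation as Ro
def ray(c,uv):
    K=get_calibration(c); 
    A=np.array(K["intrinsics"]);k=K["k1"];R=np.array(K["R"]);t=np.array(K["t"])
    d=cv2.undistortPoints(np.array([[uv]],float),A,np.array([k,0,0,0,0.]))[0,0]
    return -R.T@t, R.T@np.array([d[0],d[1],1])
def at_z(c,uv,z):
    o,d=ray(c,uv); return o+d*(z-o[2])/d[2]
def proj(c,X):
    K=get_calibration(c);A=np.array(K["intrinsics"])
    p,_=cv2.projectPoints(np.atleast_2d(np.array(X,float)),cv2.Rodrigues(np.array(K["R"]))[0],np.array(K["t"],float),A,np.array([K["k1"],0,0,0,0.]))
    return p[:,0]
def save(c,n):
    im=grab_frame(c); cv2.imwrite(f"pics/{n}.png",im[:,:,::-1]); return im
E
python3 - <<'E'
from h import *
a=save("side","s0");b=save("top","t0")
cv2.imwrite("pics/both.png",np.vstack([cv2.resize(a,(400,300)),cv2.resize(b,(400,300))])[:,:,::-1])
for c in("side","top"):
    o,_=ray(c,(256,192));print(c,o.round(3))
    for l,z in(("cell",.03),("pocket",.02),("fence",.03),("clamp_pivot",.03),("clamp_knob",.08),("fixture",0),("lens_cap",0),("mirror",0),("screwdriver",0)):
        for r in spotter.place_of(c,l)[:4]: print(c,l,np.round(r["uv"],1),round(r["conf"],2),at_z(c,r["uv"],z).round(3)[:2])
s=arm.get_state();print(s["time"],s["eef_pos"],s["tcp_rot"],Ro.from_rotvec(s["tcp_rot"]).as_matrix().round(3))
E
```

```text
pics
side [0.282 0.632 0.725]
side cell [142.9 237.8] 0.88 [0.738 0.213]
side cell [299.7 293.8] 0.81 [0.389 0.209]
side cell [225.8 229. ] 0.57 [0.588 0.122]
side pocket [238.  190.3] 0.68 [ 0.62  -0.004]
side fence [209.7 207.7] 0.9 [0.65 0.08]
side fence [288.4 158.7] 0.34 [ 0.548 -0.149]
side clamp_pivot [246.1 168.5] 0.63 [ 0.63  -0.073]
side clamp_knob [287.7 160.5] 0.74 [ 0.528 -0.086]
side fixture [228.3 216. ] 0.69 [0.614 0.062]
side lens_cap [261.2 155.8] 0.48 [ 0.63  -0.165]
side mirror [177.3 289.6] 0.85 [0.619 0.278]
side screwdriver [189.8 194.6] 0.93 [0.731 0.037]
side screwdriver [248.5 170.3] 0.37 [ 0.637 -0.099]
top [0.384 0.028 1.089]
top cell [188.3 283.1] 0.74 [0.389 0.191]
top cell [221.2 197. ] 0.69 [0.589 0.117]
top cell [190.5 129.1] 0.62 [0.758 0.192]
top pocket [273.9 184. ] 0.59 [ 0.621 -0.008]
top fence [237.3 169.5] 0.97 [0.655 0.079]
top clamp_pivot [302.8 187.1] 0.71 [ 0.61  -0.076]
top clamp_knob [315.6 215.9] 0.85 [ 0.534 -0.098]
top clamp_knob [221.2 196.4] 0.52 [0.58  0.113]
top fixture [244.  187.6] 0.93 [0.617 0.064]
top lens_cap [340.8 182.6] 0.64 [ 0.627 -0.172]
top mirror [158.4 187.9] 0.87 [0.619 0.273]
top screwdriver [253. 143.] 0.67 [0.73  0.041]
1.0 [ 0.17758263 -0.52054718  0.22250733] [-0.33895668  2.04331127 -2.04348974] [[-0.946  0.     0.323]
 [-0.323 -0.    -0.946]
 [-0.    -1.     0.   ]]
```

View pics/t0.png

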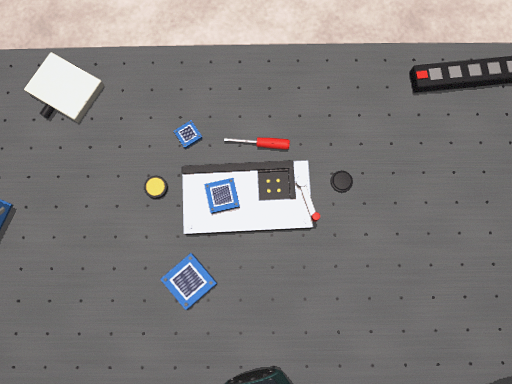

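View pics/s0.png

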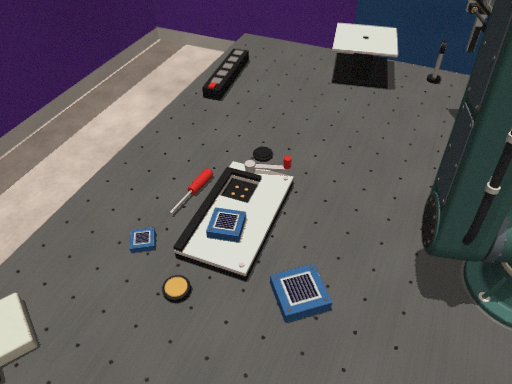

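Cell candidates in the top view are (188,283), large and on the table; (221,197), middle-sized and on the white deck; and (190,131), small and on the table. The one on the deck fits the description. I'll confirm it with a crop and fit the fixture and cell outlines.

```bash
python3 - <<'E'
from h import *
im=cv2.imread("pics/t0.png")
hsv=cv2.cvtColor(im,cv2.COLOR_BGR2HSV)
# cell blue top
x0,y0=172,150
m=cv2.inRange(hsv,(100,120,60),(125,255,255)); m[:y0+10]=0;m[235:]=0;m[:,:185]=0;m[:,280:]=0
cs,_=cv2.findContours(m,cv2.RETR_EXTERNAL,cv2.CHAIN_APPROX_NONE);c=max(cs,key=cv2.contourArea)
bx=cv2.boxPoints(cv2.minAreaRect(c));print("cellbox px",bx.round(1).tolist())
W=np.array([at_z("top",p,.05)[:2] for p in bx]);print(W.round(4).tolist(),W.mean(0))
e=np.roll(W,-1,0)-W;print("len",np.linalg.norm(e,axis=1).round(4),"ang",np.degrees(np.arctan2(e[:,1],e[:,0])).round(1))
v=cv2.resize(im[y0:y0+95,x0:x0+155],None,fx=5,fy=5,interpolation=cv2.INTER_CUBIC)
# overlay of initial fixture guess
f=np.array([.618,.063]);
def w(th,f,x,y,z): R=np.array([[np.cos(th),-np.sin(th)],[np.sin(th),np.cos(th)]]);return np.r_[f+R@np.array([x,y]),z]
for th,col in((np.radians(3),(0,0,255)),):
  for pts,z in(([(-.105,-.155),(-.105,.145),(.055,.145),(.055,-.155)],.03),([(-.0365,-.107),(-.0365,-.033),(.0365,-.033),(.0365,-.107)],.03)):
    p=proj("top",[w(th,f,*q,z) for q in pts]); cv2.polylines(v,[np.int32((p-[x0,y0]+.5)*5)],True,col,1)
cv2.imwrite("pics/crop1.png",v)
E
```

```text
cellbox px [[203.8000030517578, 184.10000610351562], [232.39999389648438, 177.5], [239.0, 206.10000610351562], [210.39999389648438, 212.8000030517578]]
[[0.6159, 0.1558], [0.6309, 0.089], [0.563, 0.0738], [0.5483, 0.1397]] [0.58951134 0.11458091]
len [0.0684 0.0696 0.0675 0.0695] ang [ -77.3 -167.4  102.6   13.3]
```

View pics/crop1.png

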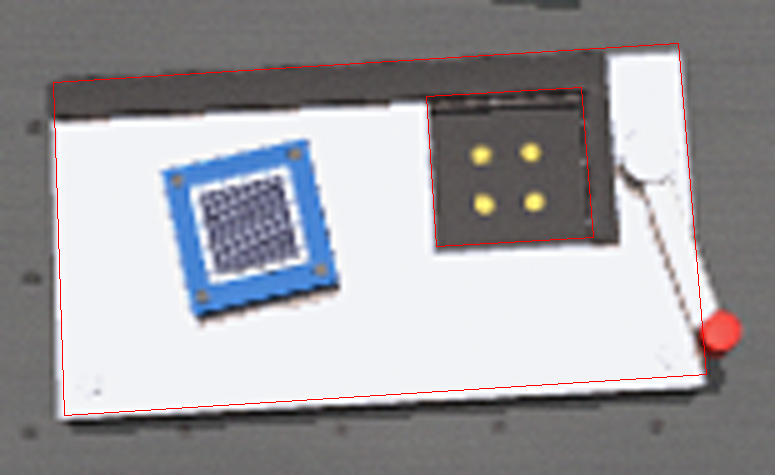

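The crop confirms it: the cell on the deck, about 69 mm per side, is the middle-sized one. Clamp knob is at about (316,216) and the lever is open. Next I'll refine the fixture pose from the deck edges.

```bash
cat > fx.py <<'E'
from h import *
from scipy.optimize import least_squares
im=cv2.imread("pics/t0.png");g=cv2.cvtColor(im,cv2.COLOR_BGR2GRAY).astype(float)
def cross(line,off):  # first dark->bright crossing
    i=np.where((line[:-1]<150)&(line[1:]>=150))[0]
    return off+i[0]+(150-line[i[0]])/(line[i[0]+1]-line[i[0]]) if len(i) else None
F=[];B=[];L=[];Rr=[]
for u in range(188,255,3):
    v=cross(g[164:185,u],164);F.append((u,v))
for u in range(190,305,4):
    v=cross(g[245:205:-1,u],0);B.append((u,245-v))
for v in range(180,228,4):
    u=cross(g[v,175:195],175);L.append((u,v))
for v in range(165,188,4):
    u=cross(g[v,325:300:-1],0);Rr.append((325-u,v))
P=lambda l:np.array([at_z("top",p,.03)[:2] for p in l if p[1] is not None and p[0] is not None])
F,B,L,Rr=map(P,(F,B,L,Rr))
def res(p):
    R=np.array([[np.cos(p[2]),-np.sin(p[2])],[np.sin(p[2]),np.cos(p[2])]]);q=lambda A:(A-p[:2])@R
    return np.r_[q(F)[:,0]-.0365,q(B)[:,0]+.105,q(L)[:,1]-.145,q(Rr)[:,1]+.155]
s=least_squares(res,[.618,.063,.05],loss="soft_l1",f_scale=.001);print(s.x,np.degrees(s.x[2]));r=res(s.x)*1e3
n=np.cumsum([len(F),len(B),len(L)]);print([a.mean().round(2) for a in np.split(r,n)],[a.std().round(2) for a in np.split(r,n)])
E
python3 - <<'E'
from fx import *
f=s.x[:2];th=s.x[2];R=np.array([[np.cos(th),-np.sin(th)],[np.sin(th),np.cos(th)]])
print("pocket",f+R@[0,-.07],"pivot",f+R@[0,-.135],"cell in fx",R.T@(np.array([.5895,.1146])-f))
k=at_z("top",(315.6,215.9),.08)[:2];d=R.T@(k-f)-[0,-.135];print("knob",k,np.hypot(*d),"clamp",np.arctan2(-d[0],d[1]))
E
```

```text
[0.61463878 0.06447546 0.03687927] 2.1130263949191486
[np.float64(0.39), np.float64(-0.31), np.float64(0.56), np.float64(-2.43)] [np.float64(0.36), np.float64(0.35), np.float64(0.24), np.float64(0.14)]
pocket [ 0.61721974 -0.00547694] pivot [ 0.61961635 -0.07043274] cell in fx [-0.02327354  0.05101734]
knob [ 0.53383137 -0.0980136 ] 0.09010974086911862 clamp 1.8449905317853443
```

```bash
cat > go.py <<'E'
from h import *
F=np.array([.6146,.0645]);TH=.0369;RF=np.array([[np.cos(TH),-np.sin(TH)],[np.sin(TH),np.cos(TH)]])
def fx(x,y): return F+RF@[x,y]
def go(pos,yaw=None):
    s=arm.get_state();R=Ro.from_rotvec(s["tcp_rot"]).as_matrix();p=np.array(s["eef_pos"])
    d=R.T@(np.array(pos)-p)*100; y0=np.degrees(np.arctan2(R[1,2],R[0,2]))
    turn=0 if yaw is None else -((yaw-y0+90)%180-90)/6
    print("t",round(s["time"],2),"at",p.round(4),"yaw",y0.round(2),"shift cm",d.round(2),"turn",round(turn,2),"F",np.round(s["force"],1),"w",round(s["width"],3))
E
python3 -c "
from go import *
go([.5895,.1146,.15],12.7)"
```

```text
t 1.0 at [ 0.1776 -0.5205  0.2225] yaw -71.16 shift cm [-59.49   7.25 -46.81] turn -13.98 F [-0.1 -0.7 -0.2] w 1.0
```

>>> arm_command(
  targets=[0,-59.5,3.2,-46.8,-14,0,-59.5,3.2,-46.8,-14,0,-59.5,3.2,-46.8,-14,0,-59.5,3.2,-46.8,-14,0,-59.5,3.2,-46.8,-14,0,-59.5,3.2,-46.8,-14,0,-59.5,3.2,-46.8,-14,0,-59.5,3.2,-46.8,-14,0,-59.5,3.2,-46.8,-14,0,-59.5,3.2,-46.8,-14],
)

```text
time: 2.0
eef_pos: [0.4503, -0.0995, 0.2017]
tcp_rot: [-1.309, 1.037, -1.04]
force: [0.9, -0.4, 0.5]
width: 1.002
```

```bash
python3 -c "
from go import *
go([.5895,.1146,.12],12.7)"
```

```text
t 2.0 at [ 0.4503 -0.0995  0.2017] yaw 13.15 shift cm [-17.69   8.17  18.42] turn 0.07 F [ 0.9 -0.4  0.5] w 1.002
```

>>> arm_command(
  targets=[0,-17.7,5,18.4,0,0,-17.7,5,18.4,0,0,-17.7,5,18.4,0,0,-17.7,5,18.4,0,0,-17.7,5,18.4,0,0,-17.7,8.2,18.4,0,0,-17.7,8.2,18.4,0,0,-17.7,8.2,18.4,0,0,-17.7,8.2,18.4,0],
)

```text
time: 2.9
eef_pos: [0.59, 0.111, 0.1212]
tcp_rot: [-1.305, 1.042, -1.045]
force: [1.5, -0.6, -0.1]
width: 1.003
```

```bash
python3 - <<'E'
from go import *
go([.5895,.1146,.061],12.7)
a=save("side","s1");cv2.imwrite("pics/s1c.png",cv2.resize(a[100:300,120:340],None,fx=3,fy=3)[:,:,::-1])
E
```

```text
t 2.9 at [0.59   0.111  0.1212] yaw 12.77 shift cm [-0.37  6.02  0.02] turn 0.01 F [ 1.5 -0.6 -0.1] w 1.003
```

View pics/s1c.png

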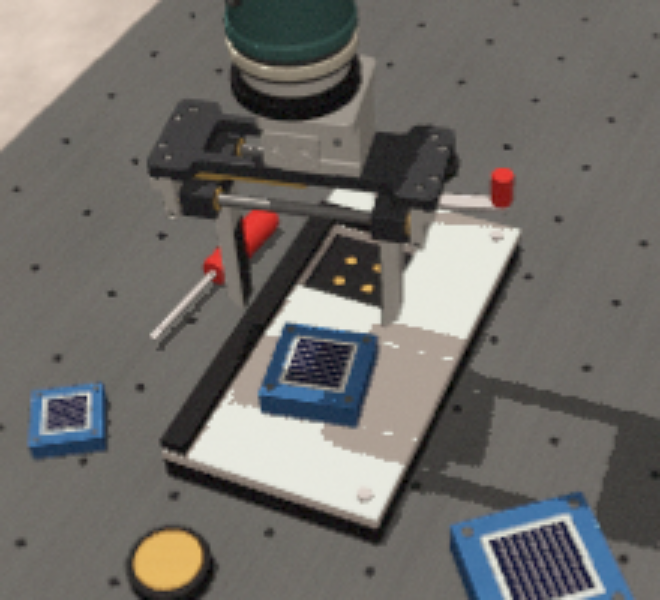

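The gripper is aligned and straddles the cell at crop (318,370). Now I'll descend and close gently.

>>> arm_command(
  targets=[0,-0.3,2.5,0,0,0,-0.3,4.5,0,0,0,-0.3,6,0,0,0,-0.3,6,0,0,0,-0.3,6,0,0,255,-0.3,6,0,0,255,-0.3,6,0,0,255,-0.3,6,0,0,255,-0.3,6,0,0,255,-0.3,6,0,0],
  force=15,
)

```text
time: 3.95
eef_pos: [0.5893, 0.115, 0.0601]
tcp_rot: [-1.306, 1.042, -1.043]
force: [-1.0, -0.6, 2.8]
width: 0.747
```

>>> arm_command(
  targets=[255,0,0,0,0,255,0,0,0,0,255,0,0,0,0,255,0,0,0,0],
)

```text
time: 4.35
eef_pos: [0.5893, 0.115, 0.0601]
tcp_rot: [-1.306, 1.042, -1.043]
force: [-0.2, -0.0, 5.1]
width: 0.741
```

```bash
python3 - <<'E'
from go import *
p=fx(-.003,.055);go([*p,.061],2.1)
E
```

```text
t 4.35 at [0.5893 0.115  0.0601] yaw 12.84 shift cm [ 0.02 -0.09  2.08] turn 1.79 F [-0.2 -0.   5.1] w 0.741
```

>>> arm_command(
  targets=[255,0,-0.05,0,0.6,255,0,-0.05,0.5,1.2,255,0,-0.05,1,1.8,255,0,-0.05,1.6,1.8,255,0,-0.05,2.1,1.8,255,0,-0.05,2.1,1.8],
)

```text
time: 4.95
eef_pos: [0.6091, 0.1196, 0.0601]
tcp_rot: [-1.227, 1.184, -1.182]
force: [-3.2, -0.8, 5.8]
width: 0.745
```

```bash
python3 - <<'E'
from go import *
p=fx(.0015,.05);go([*p,.061],2.1)
p=fx(.0015,-.06);go([*p,.061],2.1)
E
```

```text
t 4.95 at [0.6091 0.1196 0.0601] yaw 2.05 shift cm [ 0.53 -0.09  0.5 ] turn -0.01 F [-3.2 -0.8  5.8] w 0.745
t 4.95 at [0.6091 0.1196 0.0601] yaw 2.05 shift cm [11.53 -0.09  0.51] turn -0.01 F [-3.2 -0.8  5.8] w 0.745
```

>>> arm_command(
  targets=[255,0,-0.03,0.2,0,255,0,-0.03,0.4,0,255,0,-0.03,0.4,0],
)

```text
time: 5.25
eef_pos: [0.6124, 0.1198, 0.0602]
tcp_rot: [-1.228, 1.185, -1.182]
force: [-3.3, 0.3, 5.2]
width: 0.744
```

>>> arm_command(
  targets=[255,0,0,0.1,0,255,0,0,0.1,0],
)

```text
time: 5.45
eef_pos: [0.6129, 0.1198, 0.0602]
tcp_rot: [-1.229, 1.185, -1.181]
force: [-5.7, -0.2, 5.1]
width: 0.746
```

>>> arm_command(
  targets=[255,0,0,0.1,0,255,0,0,0.1,0],
)

```text
time: 5.65
eef_pos: [0.6131, 0.1198, 0.0602]
tcp_rot: [-1.23, 1.186, -1.18]
force: [-7.0, -0.3, 6.7]
width: 0.743
```

>>> arm_command(
  targets=[255,0,0,-0.15,0,255,1.5,0,-0.15,0,255,3,0,-0.15,0,255,4.5,0,-0.15,0,255,6,0,-0.15,0,255,7.5,0,-0.15,0,255,9,0,-0.15,0,255,9,0,-0.15,0],
)

```text
time: 6.45
eef_pos: [0.6166, 0.0285, 0.06]
tcp_rot: [-1.226, 1.185, -1.184]
force: [-2.8, -0.9, 5.0]
width: 0.74
```

```bash
python3 - <<'E'
from go import *
p=fx(.0,-.068);go([*p,.061],2.1)
E
```

```text
t 6.45 at [0.6166 0.0285 0.06  ] yaw 1.97 shift cm [ 3.2  -0.1  -0.06] turn -0.02 F [-2.8 -0.9  5. ] w 0.74
```

>>> arm_command(
  targets=[255,1.0,0,-0.03,0,255,2,0,-0.03,0,255,2.8,0,-0.03,0,255,3.0,0,-0.03,0,255,3.0,0,-0.03,0],
)

```text
time: 6.95
eef_pos: [0.6177, -0.0015, 0.0595]
tcp_rot: [-1.227, 1.183, -1.185]
force: [-0.1, -0.7, -1.0]
width: 0.744
```

>>> arm_command(
  targets=[255,0.15,0,0,0,255,0.15,0,0,0],
)

```text
time: 7.15
eef_pos: [0.6177, -0.002, 0.0596]
tcp_rot: [-1.227, 1.183, -1.183]
force: [-0.1, -0.5, -2.5]
width: 0.745
```

>>> arm_command(
  targets=[255,0.15,0,0,0,255,0.15,0,0,0],
)

```text
time: 7.35
eef_pos: [0.6176, -0.0033, 0.0597]
tcp_rot: [-1.227, 1.183, -1.183]
force: [-0.5, 0.3, -3.4]
width: 0.744
```

>>> arm_command(
  targets=[255,0.15,0,0,0,255,0.15,0,0,0],
)

```text
time: 7.55
eef_pos: [0.6179, -0.0048, 0.0599]
tcp_rot: [-1.226, 1.183, -1.183]
force: [-0.0, 0.1, -2.5]
width: 0.741
```

>>> arm_command(
  targets=[255,0.15,0,0,0,255,0.15,0,0,0],
)

```text
time: 7.75
eef_pos: [0.618, -0.0064, 0.0601]
tcp_rot: [-1.226, 1.183, -1.183]
force: [0.6, 0.1, -2.8]
width: 0.743
```

>>> arm_command(
  targets=[255,0.15,0,0,0,255,0.15,0,0,0],
)

```text
time: 7.95
eef_pos: [0.618, -0.0078, 0.0601]
tcp_rot: [-1.226, 1.183, -1.183]
force: [-0.5, -0.7, -3.2]
width: 0.743
```

```bash
python3 - <<'E'
from go import *
p=fx(0,-.07);go([*p,.061],2.1)
E
```

```text
t 7.95 at [ 0.618  -0.0078  0.0601] yaw 2.03 shift cm [-0.24 -0.09 -0.08] turn -0.01 F [-0.5 -0.7 -3.2] w 0.743
```

>>> arm_command(
  targets=[255,0.1,0,0,0,255,0.1,0,0,0],
)

```text
time: 8.15
eef_pos: [0.618, -0.008, 0.0602]
tcp_rot: [-1.225, 1.184, -1.182]
force: [0.1, 2.7, -2.5]
width: 0.742
```

>>> arm_command(
  targets=[255,0.1,0,0,0,255,0.1,0,0,0],
)

```text
time: 8.35
eef_pos: [0.618, -0.0081, 0.0602]
tcp_rot: [-1.224, 1.184, -1.18]
force: [-0.8, 5.7, -2.7]
width: 0.743
```

>>> arm_command(
  targets=[255,0.1,0,0,0,255,0.1,0,0,0],
)

```text
time: 8.55
eef_pos: [0.618, -0.0082, 0.0603]
tcp_rot: [-1.223, 1.184, -1.179]
force: [-1.2, 6.7, -2.2]
width: 0.743
```

>>> arm_command(
  targets=[255,-0.45,0,0,0,255,-0.45,0,0,0],
)

```text
time: 8.75
eef_pos: [0.618, -0.0064, 0.0601]
tcp_rot: [-1.227, 1.182, -1.184]
force: [-1.4, 1.2, -2.9]
width: 0.747
```

>>> arm_command(
  targets=[255,0,0,0.1,0,255,0,0,0.1,0],
)

```text
time: 8.95
eef_pos: [0.6181, -0.0066, 0.0598]
tcp_rot: [-1.228, 1.185, -1.182]
force: [-4.0, 1.1, -0.8]
width: 0.741
```

>>> arm_command(
  targets=[255,0,0,0.1,0,255,0,0,0.1,0],
)

```text
time: 9.15
eef_pos: [0.6182, -0.0067, 0.0597]
tcp_rot: [-1.23, 1.186, -1.181]
force: [-6.2, -0.4, -0.5]
width: 0.746
```

>>> arm_command(
  targets=[255,0,0,0.1,0,255,0,0,0.1,0],
)

```text
time: 9.35
eef_pos: [0.6183, -0.0067, 0.0596]
tcp_rot: [-1.232, 1.188, -1.18]
force: [-8.9, -0.8, 1.0]
width: 0.744
```

>>> arm_command(
  targets=[255,0,0,-0.4,0,255,0,0,-0.4,0,255,0,0,-0.4,0],
)

```text
time: 9.65
eef_pos: [0.6179, -0.0065, 0.0605]
tcp_rot: [-1.224, 1.181, -1.185]
force: [-0.3, 0.3, -2.7]
width: 0.74
```

>>> arm_command(
  targets=[0,0,0,0,0,0,0,0,0,0,0,0,0,0,0,0,0,0,0,0,0,0,0,0,0],
)

```text
time: 10.15
eef_pos: [0.6173, -0.0062, 0.0604]
tcp_rot: [-1.225, 1.182, -1.183]
force: [-0.1, -0.1, -0.1]
width: 0.999
```

```bash
python3 - <<'E'
from go import *
go([.54,.1,.061],2.1)
a=save("side","s2");cv2.imwrite("pics/s2c.png",cv2.resize(a[100:300,140:340],None,fx=3,fy=3)[:,:,::-1])
E
```

```text
t 10.15 at [ 0.6173 -0.0062  0.0604] yaw 2.04 shift cm [-10.89  -0.06  -7.34] turn -0.01 F [-0.1 -0.1 -0.1] w 0.999
```

View pics/s2c.png

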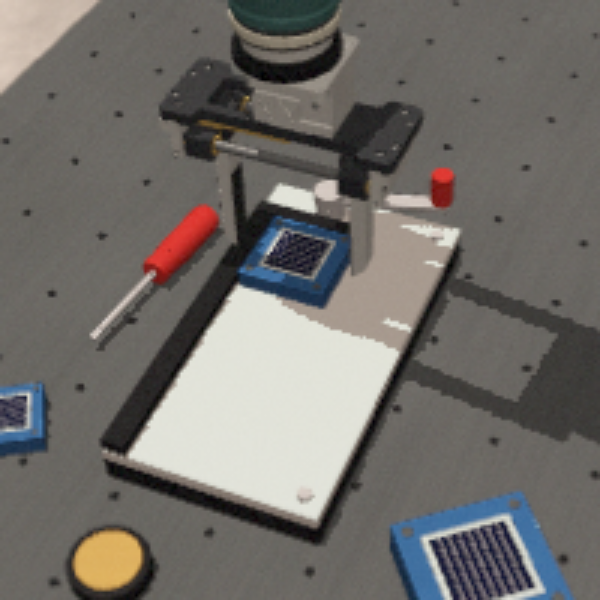

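```bash
python3 - <<'E'
from go import *
print(np.round(arm.get_state()["qpos"],2))
go([.44,-.17,.2],None)
E
```

```text
[-0.1   0.32  1.43 -0.    1.4  -0.14]
t 10.2 at [ 0.6172 -0.0062  0.0603] yaw 2.04 shift cm [ 15.74 -13.97 -18.29] turn 0 F [ 1.6  0.  -1.2] w 1.001
```

>>> arm_command(
  targets=[0,0,-5,0,0,0,0,-10,0,0,0,0,-12,-2,0,0,15.7,-14,-18.3,-17.6,0,15.7,-14,-18.3,-17.6,0,15.7,-14,-18.3,-17.6,0,15.7,-14,-18.3,-17.6,0,15.7,-14,-18.3,-17.6,0,15.7,-14,-18.3,-17.6,0,15.7,-14,-18.3,-17.6],
)

```text
time: 11.2
eef_pos: [0.439, -0.1707, 0.2007]
tcp_rot: [-1.533, 0.401, -0.403]
force: [-0.9, 0.5, 0.2]
width: 1.0
```

```bash
python3 - <<'E'
from go import *
im=save("top","t2");sd=save("side","s3")
for c in("top","side"):
  for l,z in (("clamp_knob",.08),("cell",.02)):
    for r in spotter.place_of(c,l)[:4]: print(c,l,np.round(r["uv"],1),round(r["conf"],2),at_z(c,r["uv"],z).round(4)[:2])
hsv=cv2.cvtColor(im,cv2.COLOR_RGB2HSV)
m=cv2.inRange(hsv,(100,120,60),(125,255,255)); m[:160]=0;m[215:]=0;m[:,:240]=0;m[:,310:]=0
cs,_=cv2.findContours(m,cv2.RETR_EXTERNAL,cv2.CHAIN_APPROX_NONE);c=max(cs,key=cv2.contourArea)
bx=cv2.boxPoints(cv2.minAreaRect(c));W=np.array([at_z("top",p,.042)[:2] for p in bx])
e=np.roll(W,-1,0)-W;print(W.mean(0).round(4),np.linalg.norm(e,axis=1).round(4),np.degrees(np.arctan2(e[:,1],e[:,0])).round(1))
go([.533,-.0985,.12],107.8)
# expected seated / unseated outline overlay
out=[]
for name,img,x0,y0 in(("top",im,245,155),("side",sd,195,155)):
  v=cv2.resize(img[y0:y0+75,x0:x0+75],None,fx=5,fy=5,interpolation=cv2.INTER_CUBIC)
  for zt,col in((.042,(255,0,0)),(.052,(255,255,0))):
    P=[[*(fx(-.001+a*.035,-.0705+b*.035)),zt] for a,b in((-1,-1),(-1,1),(1,1),(1,-1))]
    cv2.polylines(v,[np.int32((proj(name,P)-[x0,y0]+.5)*5)],True,col,1)
  out.append(v)
cv2.imwrite("pics/c3.png",np.hstack(out)[:,:,::-1])
E
```

```text
top clamp_knob [315.3 219.2] 0.62 [ 0.5264 -0.0971]
top cell [271.5 185.9] 0.92 [ 0.6164 -0.0026]
top cell [191.3 128.3] 0.88 [0.7635 0.192 ]
top cell [189.1 281. ] 0.84 [0.3943 0.1909]
side clamp_knob [288.7 159.1] 0.85 [ 0.5274 -0.0914]
side cell [142.5 240.8] 0.84 [0.7407 0.2144]
side cell [235.5 193.9] 0.82 [0.6204 0.0088]
side cell [300.9 294.4] 0.65 [0.3883 0.2028]
[ 0.6188 -0.0073] [0.0715 0.0709 0.0706 0.0709] [ -87.6 -178.4   92.4    2.3]
t 11.5 at [ 0.4399 -0.1694  0.2001] yaw 60.31 shift cm [ 4.58  8.01 10.77] turn -7.92 F [ 0.4 -0.6 -0.9] w 0.999
```

View pics/c3.png

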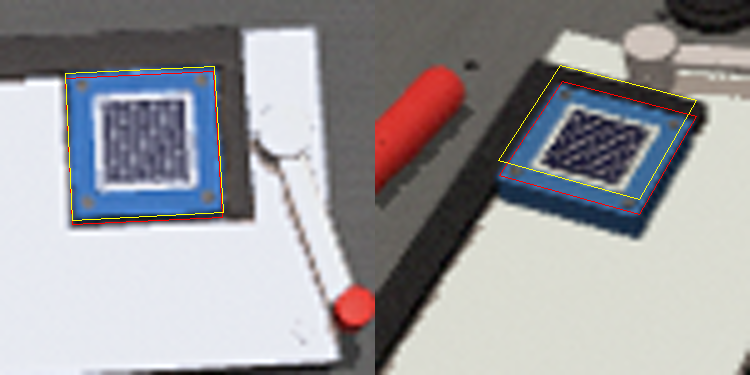

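The outline matches the seated height (red, top at 42 mm) in both views and is in line with the pocket. The cell is home, and the lever is still open, with the knob at about (316,216). Next is the knob.

>>> arm_command(
  targets=[0,4.6,8,10.8,-7.9,0,4.6,8,10.8,-7.9,0,4.6,8,10.8,-7.9,0,4.6,8,10.8,-7.9,0,4.6,8,10.8,-7.9,0,4.6,8,10.8,-7.9,0,4.6,8,10.8,-7.9,0,4.6,8,10.8,-7.9],
)

```text
time: 12.3
eef_pos: [0.5332, -0.0982, 0.12]
tcp_rot: [-1.557, -0.242, 0.242]
force: [0.6, -0.1, 0.3]
width: 0.997
```

```bash
python3 - <<'E'
from go import *
go([.533,-.0985,.074],107.8)
a=save("side","s4");b=save("top","t4")
cv2.imwrite("pics/c4.png",np.hstack([cv2.resize(x,None,fx=4,fy=4) for x in(a[100:210,230:330],b[150:260,260:360])])[:,:,::-1])
E
```

```text
t 12.3 at [ 0.5332 -0.0982  0.12  ] yaw 107.68 shift cm [-0.03  4.6  -0.02] turn -0.02 F [ 0.6 -0.1  0.3] w 0.997
```

View pics/c4.png

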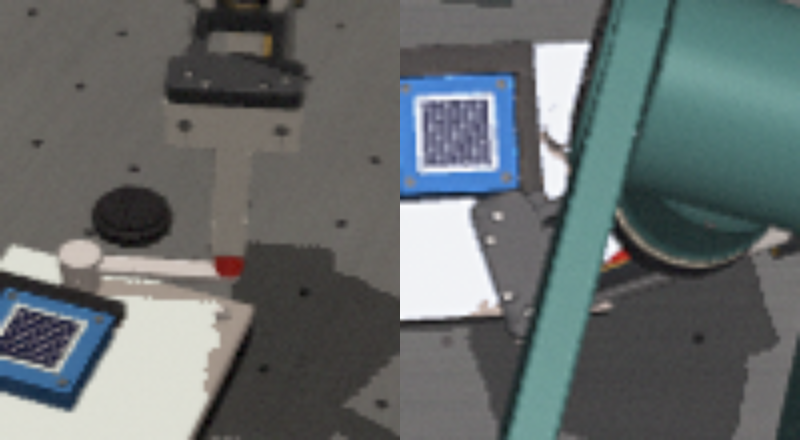

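The near finger is in line with the knob at crop (230,265), so the jaws straddle it. Descend and close.

>>> arm_command(
  targets=[0,0,2.5,0,0,0,0,4.6,0,0,0,0,4.6,0,0,255,0,4.6,0,0,255,0,4.6,0,0,255,0,4.6,0,0,255,0,4.6,0,0,255,0,4.6,0,0,255,0,4.6,0,0,255,0,4.6,0,0],
  force=6,
)

```text
time: 13.4
eef_pos: [0.5331, -0.0985, 0.0742]
tcp_rot: [-1.557, -0.244, 0.244]
force: [1.0, -0.1, 0.5]
width: 0.443
```

>>> arm_command(
  targets=[255,0,0,0,0,255,0,0,0,0,255,0,0,0,0,255,0,0,0,0,255,0,0,0,0],
)

```text
time: 13.9
eef_pos: [0.533, -0.0984, 0.0741]
tcp_rot: [-1.557, -0.244, 0.244]
force: [-0.2, 0.4, 0.7]
width: 0.186
```

```bash
python3 - <<'E'
from go import *
s=arm.get_state();R=Ro.from_rotvec(s["tcp_rot"]).as_matrix();p=np.array(s["eef_pos"])
piv=fx(-.001,-.1355);d=p[:2]-piv;r=np.hypot(*d);a0=np.arctan2(d[1],d[0])
print("r",r,"theta",a0-TH-np.pi/2,"w",s["width"],s["force"],p)
th0=a0-TH-np.pi/2
for k in range(1,16):
    th=th0-k*np.radians(7.2);q=piv+.09*np.array([-np.sin(th+TH),np.cos(th+TH)])
    if k==1: off=(piv+.09*np.array([-np.sin(th0+TH),np.cos(th0+TH)]))
    print(round(th,2),(R.T@np.r_[q-off,0]*100).round(2)[[0,2]],round(k*1.2,1))
E
```

```text
r 0.08988688022630327 theta -4.439077350754973 w 0.1864029728033069 [-0.17588659  0.40380266  0.71182872] [ 0.53300301 -0.09838354  0.07410809]
-4.56 [0.07 1.13] 1.2
-4.69 [0.28 2.24] 2.4
-4.82 [0.63 3.31] 3.6
-4.94 [1.11 4.34] 4.8
-5.07 [1.72 5.29] 6.0
-5.19 [2.44 6.16] 7.2
-5.32 [3.27 6.93] 8.4
-5.44 [4.18 7.6 ] 9.6
-5.57 [5.17 8.14] 10.8
-5.7 [6.22 8.56] 12.0
-5.82 [7.32 8.84] 13.2
-5.95 [8.44 8.98] 14.4
-6.07 [9.57 8.98] 15.6
-6.2 [10.69  8.84] 16.8
-6.32 [11.78  8.55] 18.0
```

>>> arm_command(
  targets=[255,0.07,0,1.13,1.2,255,0.28,0,2.24,2.4,255,0.63,0,3.31,3.6,255,1.11,0,4.34,4.8,255,1.72,0,5.29,6,255,2.44,0,6.16,7.2,255,3.27,0,6.93,8.4,255,4.18,0,7.6,9.6,255,4.18,0,7.6,9.6],
)

```text
time: 14.8
eef_pos: [0.5499, -0.0124, 0.0741]
tcp_rot: [-1.501, 0.543, -0.542]
force: [-0.7, 0.3, 1.3]
width: 0.186
```

```bash
python3 - <<'E'
from go import *
s=arm.get_state();R=Ro.from_rotvec(s["tcp_rot"]).as_matrix();p=np.array(s["eef_pos"])
piv=fx(-.001,-.1355);d=p[:2]-piv;r=np.hypot(*d);th0=(np.arctan2(d[1],d[0])-TH-np.pi/2)%(2*np.pi)
print("r",r,"theta",th0,"w",s["width"],s["force"],p)
off=(piv+.09*np.array([-np.sin(th0+TH),np.cos(th0+TH)]))
for k in range(1,9):
    th=th0-k*np.radians(6);q=piv+.09*np.array([-np.sin(th+TH),np.cos(th+TH)])
    print(round(th,2),(R.T@np.r_[q-off,0]*100).round(2)[[0,2]],k)
E
```

```text
r 0.09024076431469788 theta 0.8280481105238695 w 0.18610875539324764 [-0.68548998  0.25268052  1.31032136] [ 0.54992072 -0.01240731  0.07411658]
0.72 [0.06 0.94] 1
0.62 [0.22 1.87] 2
0.51 [0.48 2.78] 3
0.41 [0.82 3.65] 4
0.3 [1.26 4.48] 5
0.2 [1.78 5.27] 6
0.1 [2.39 5.99] 7
-0.01 [3.06 6.65] 8
```

Tracking well. I'll finish the swing and press slightly past the stop.

>>> arm_command(
  targets=[255,0.06,0,0.94,1,255,0.22,0,1.87,2,255,0.48,0,2.78,3,255,0.82,0,3.65,4,255,1.26,0,4.48,5,255,1.78,0,5.27,6,255,2.39,0,5.99,7,255,3.06,0,6.65,8,255,3.06,0,6.65,8],
)

```text
time: 15.7
eef_pos: [0.6157, 0.0197, 0.0741]
tcp_rot: [-1.227, 1.181, -1.176]
force: [-0.7, 4.7, 1.6]
width: 0.188
```

>>> arm_command(
  targets=[255,0,0,0.1,0,255,0,0,0.2,0,255,0,0,0.3,0,255,0,0,0.3,0],
)

```text
time: 16.1
eef_pos: [0.6159, 0.0197, 0.0739]
tcp_rot: [-1.231, 1.184, -1.173]
force: [-6.4, 4.9, 4.2]
width: 0.19
```

```bash
python3 - <<'E'
from go import *
s=arm.get_state();p=np.array(s["eef_pos"])
piv=fx(-.001,-.1355);d=p[:2]-piv;print(np.hypot(*d),np.arctan2(d[1],d[0])-TH-np.pi/2,s["force"],s["width"])
go([.6,0,.2])
E
```

```text
0.09064396878972539 -0.006861181929745719 [-6.41932272  4.89536451  4.22490112] 0.19023356990830478
t 16.1 at [0.6159 0.0197 0.0739] yaw 2.43 shift cm [  1.86 -12.6   -1.75] turn 0 F [-6.4  4.9  4.2] w 0.19
```

At the stop: the angle reads about 0 and the reaction force has risen. I'll relax, open, lift away and look.

>>> arm_command(
  targets=[255,0.1,0,-0.25,0,255,0.1,0,-0.25,0,0,0.1,0,-0.25,0,0,0.1,0,-0.25,0,0,0.1,0,-0.25,0,0,0.1,0,-0.25,0,0,0.1,0,-0.25,0,0,0.1,0,-0.25,0,0,0.1,0,-0.25,0,0,0.1,0,-0.25,0],
)

```text
time: 17.1
eef_pos: [0.6163, 0.0171, 0.0741]
tcp_rot: [-1.227, 1.181, -1.181]
force: [0.1, 0.6, -0.7]
width: 0.834
```

>>> arm_command(
  targets=[0,0,0,0,0,0,0,-4,0,0,0,0,-8,0,0,0,0,-14,0,0,0,0,-14,-10,0,0,0,-14,-20,0,0,0,-14,-20,0,0,0,-14,-20,0],
)

```text
time: 17.9
eef_pos: [0.4149, 0.0095, 0.2142]
tcp_rot: [-1.227, 1.18, -1.181]
force: [0.2, 0.2, 0.9]
width: 1.0
```

```bash
python3 - <<'E'
from go import *
im=save("top","t5");sd=save("side","s5")
for l in("clamp_knob","lens_cap","mirror","screwdriver"):
  for c in("top","side"):
    for r in spotter.place_of(c,l)[:1]: print(c,l,np.round(r["uv"],1),round(r["conf"],2),at_z(c,r["uv"],.08 if l=="clamp_knob" else 0).round(4)[:2])
kn=fx(-.001,-.0455);print("knob expected",kn,proj("top",[[*kn,.08]]),proj("side",[[*kn,.08]]))
out=[]
for name,img,x0,y0 in(("top",im,240,150),("side",sd,190,140)):
  v=cv2.resize(img[y0:y0+80,x0:x0+80],None,fx=5,fy=5,interpolation=cv2.INTER_CUBIC)
  P=[[*(fx(-.001+a*.035,-.0705+b*.035)),.042] for a,b in((-1,-1),(-1,1),(1,1),(1,-1))]
  cv2.polylines(v,[np.int32((proj(name,P)-[x0,y0]+.5)*5)],True,(255,0,0),1);out.append(v)
cv2.imwrite("pics/c5.png",np.hstack(out)[:,:,::-1])
s=arm.get_state();print(s["time"],s["eef_pos"],s["force"])
E
```

```text
top clamp_knob [266.  179.7] 0.73 [0.6178 0.0113]
side clamp_knob [234.  181.5] 0.6 [0.6117 0.0281]
top lens_cap [339.2 180.5] 0.85 [ 0.6323 -0.1686]
side lens_cap [262.6 156.4] 0.59 [ 0.6255 -0.1642]
top mirror [156.3 186.6] 0.59 [0.6223 0.2782]
side mirror [177.3 290.8] 0.77 [0.6173 0.2803]
top screwdriver [256.3 144.7] 0.84 [0.7257 0.0328]
side screwdriver [189.1 195.1] 0.92 [0.7314 0.0392]
knob expected [0.61527925 0.01899408] [[262.61083398 180.82374356]] [[234.33139538 178.50617452]]
18.4 [0.41778715 0.00950178 0.21387945] [-0.23821757 -0.61176564  0.39034529]
```

View pics/c5.png

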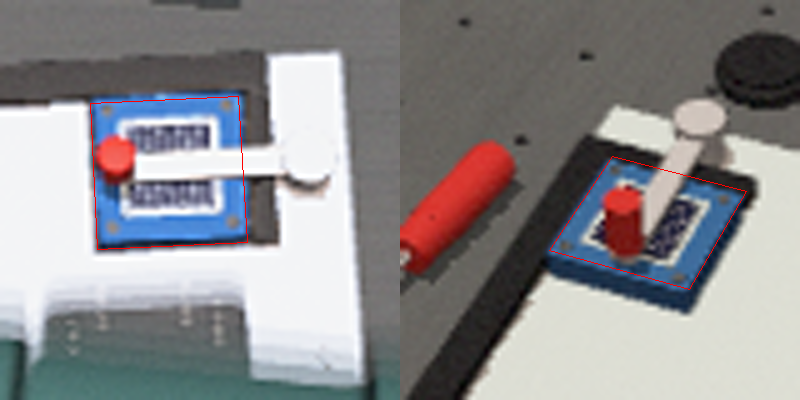

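The lever lies across the cell with the knob at about (263,181) in the top view, against (262.6,180.8) expected when shut. The cell matches its seated outline and the bystanders haven't moved. Handing in.

```bash
python3 -c "
from rig import arm
print(arm.job_done())"
```

```text
the job is handed in; nothing more can be done
None
```

The cell is in the pocket with the clamp lever shut over it, and I handed the job in at about 18.4 s on the robot clock; no verdict was reported.

**What I did:** I gripped the middle-sized cell lightly above fence height and slid it along the deck to the fence. I then followed the fence to the stop wall, feeling both contacts by force. I let the cell drop about 10 mm into the pocket by opening the jaws, checked it was seated, then swung the knob round its arc to the stop.

**Last checks:**
- **Cell:** it matches the outline of a fully seated cell in both views. Before the lever was swung, it measured about 2 mm or less from the pocket centre, and its yaw agreed with the fixture's.
- **Lever:** the gripper read about 0 rad (-0.007) with force building at the stop. The final top picture puts the knob within about 1 px of its shut position, roughly 0.02 rad.
- **Bystanders:** the lens cap, mirror and screwdriver all read within 10 mm of their first positions, which is within detection noise. The gripper is clear of everything.

**Disagreements:**
- **Knob positions from the networks:** these differed from my own geometry by up to about 10 mm, so I relied on the picture and the contact forces.
- **Fixture end edge:** the fit was 2.4 mm off at the stop-wall end. The force contacts showed the pocket itself was within about 1 mm of the estimate.

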